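Swap a lot in a sprung-lid display case

ROBOT

A 6-joint arm with a two-finger parallel gripper is mounted at the origin on the work surface. World frame = base frame: x ahead of the robot, y to its left, z up, the work surface at z = 0. Lengths are in m, angles in rad, forces in N, time in s.
With the tool pointing down it reaches from about 0.375 to 0.975 m from the base axis. Payload 3.8 kg.
Tool frame: the origin (TCP) lies on the centre line of the jaws, within the pads' length; the fingertips stand 25 mm ahead of it and the grasp point (between the pads) lies 6 mm ahead of it; y points along the fingers, z is the direction in which the jaws open and shut, and the axes are right-handed (so a half turn about y gives the same grasp; the last joint's range is limited). The gripper opens to 85 mm and grips with 20 to 120 N. Pads are 22 mm wide; open, the fingers measure 114 mm over their backs; the gripper's body (76 mm by 85 mm) begins 54 mm behind the grasp point. The pads swing forward as they close: fully open they stand 13 mm farther back than shut.
Start: joints at [-1.362, 0.264, 1.604, -0, 1.274, -0.037], TCP at [0.164, -0.655, 0.256] pointing down, gripper open.
Joint ranges: [-2.63, 2.63], [-0.94, 2.18], [0.31, 2.57], [-1.31, 4.45], [0, 2.66], [-2.55, 2.55]. Speed limits (rad/s): [2.57, 2.57, 3.14, 3.14, 3.14, 3.14].

INTERFACE

Orientations are given as a rotation vector (axis times angle).
In Python, from workcell import bot gives the robot as it stands.
- The arm moves only by the shell command python3 -m jog 'ROWS' [FORCE]. ROWS is JSON, a list of rows, each a list of 5 numbers: the shift along the world's x, y, z in mm, then the turn about the world's z in degrees, then the finger opening in mm, from 0 to 85.4. A call has exactly 10 rows; each row is the pose to reach, as a shift and turn from the pose commanded when the call began; what a row does not reach only later rows make up. A row lasts 1/8 s, in which the tool goes at most 62.5 mm and 10.7 degrees, less where a joint would pass 70% of its speed; a pose out of reach is approached as far as the arm can. A call with a gripper value outside its range is refused whole. The fingers move at their own pace and stop on an object; FORCE is the grip in N (left out, the last holds). Time passes only in rows, so rows that repeat a pose let the fingers close, or fill a call up. It gives the time, the measured TCP pose, the force and the opening at its end, in the units of the state.
- bot.read_state(): the state, without advancing time (a new reading comes with each control period).
- bot.read_camera(name): name is "scene" or "top" or "wrist"; returns a dict with "pixels" (384x512x3 uint8, red, green, blue), "fx", "fy", "cx", "cy" (pixels), "R" (3x3) and "t" (3): a world point X has camera coordinates R X + t. Camera axes: x right, y down, z forward; pixel columns grow to the right and rows downward; lengths in m; the calibration is good to about 2 mm. A picture is of the moment at which its call begins. There is no depth.
- bot.finish_job(): hands the job in, once; it reports no verdict.
The state is a dict: "time": time; "q": joint angles; "joint_vel": joint speeds; "joint_torque": joint torques, N m; "tool_pos": TCP position; "tcp_rot": TCP orientation; "wrist_force": force on the tool from outside, world axes, zero at the start; "torque": the same for the moment, N m; "width": opening from 0.0 (shut) to 1.0 (fully open).
Only numpy, scipy, OpenCV 4.12 (cv2) and the standard library are available. Lean on these libraries where they do the work, as an engineer would, in place of code of your own. Each camera call takes 0.05 s, during which the arm holds its last target.

TASK

The candlestick in the glass display case is sold: raise the case's sprung glass lid by its handle until it rests open by itself, take the candlestick out and stand it on the tray, then stand the little lidded pot from the tray in the compartment that the candlestick left. Finally bring the lid fully shut by its handle, easing it all the way down against its springs and letting go only when it is down. Never let the springs throw the lid, open or shut, put both things down upright without dropping them, and leave the clock, the paperweight, the mug and the box of marbles as they are.

Things in the scene. Friction and masses are not known exactly. Their poses are not given: they have to be found in the camera images.
- case: fixed glass display case, 190 (x) x 360 (y) x 75 mm high without lid; origin: centre of underside; -x (handle side) faces the robot. Glass walls 5 mm; felt floor at z 10 mm, inside 180 x 350. Felt ridges along x at y -55 and 55 (4 wide, 10 high) part it into 3 compartments; the candlestick, paperweight and clock stand (in any order) near x 0, y -110, 0, 110
- lid (a joint): lid angle, rad: 0 shut, grows as the robot-side edge rises, stop at 1.745, leaning back past upright. 0.8 kg. Springs and weight pull it shut below about 1.3 (up to 7 N at the handle); beyond that the springs throw it open to the stop, where it stays. Let go short of either end it snaps there at once
- lid_handle (a point): middle of the lid's handle, on its axis: round steel bar, 12 mm thick, 110 long, along the case's y, on two end posts, axis 40 mm above the lid's top. Lid shut: x -80, y 0, z 125 mm in the case's frame, i.e. 172 mm in front of and 50 above the hinge axis, about which it turns with the lid. Lid: 10 mm thick, 187 from hinge to front edge (15 beyond the bar), 360 wide
- lid_hinge (a point): middle of the lid's hinge axis: x 92, y 0, z 75 mm in the case's frame; the axis is parallel to the case's y. Opening raises the handle, then carries it over towards the case's +x (away from the robot); the open lid's edge stands 265 mm above the table. A spring stay runs outside each end wall (within 15 mm of it)
- candlestick: the sold lot, in the case: dwarf brass candlestick, round, 56 mm high, about 0.25 kg. Foot 52 mm diameter, 4 thick, narrowing to 20 at height 12; stem 16 to 20 diameter; candle cup 28 diameter from height 41 to 56. Origin: centre of underside, z up along it
- pot: the next lot, on the tray: small white ceramic lidded pot (one solid piece), round, 54 mm high, about 0.13 kg; straight side 46 mm diameter from height 3 to 34, rim 48 at 35 to 38, low domed top with 13 mm knob. Origin: centre of underside, z up along it
- tray: shallow dark wooden tray fixed on the table left or right of the case, 240 (x) x 150 (y) mm, edge 5 thick, 14 high; inner floor 5 mm above the table, 230 x 140. Origin: centre of underside. The pot stands near its x axis, up to 70 mm from the centre; the candlestick has room on that axis 90 mm from the pot, towards the roomier end
- paperweight: bystander in the case: low glass dome, 58 mm diameter, 37 mm high. Origin: centre of underside
- clock: bystander in the case: small brass and wood carriage clock, 42 x 52 x 58 mm high with its handle. Origin: centre of underside
- mug: bystander: white mug, 76 mm diameter, 90 mm high, on the table beyond the case. Origin: centre of underside
- marble_box: bystander: heavy open cardboard box of glass marbles, 200 (x) x 140 x 70 mm high, on the table on the side of the case opposite the tray. Origin: centre of underside

How it is judged:
By the outcome, as a careful person would: the job done as asked, in the order asked, and still so for the second after the job is handed in, with the robot touching nothing.
It also fails if it takes over 72 s, if anything falls off the work surface, if the arm or the gripper's body presses on something with over 40 N, if the wrist force passes 120 N, or if a joint passes its speed limit or range.

## Working session

There is one attempt and no reset: what is moved stays moved. The work goes in short steps, Python scripts to look and compute and a shell command to move; the robot and the scene stay as the last step left them, time stands still between calls to the robot, and variables do not carry over. Pictures are saved under pics/ and viewed, and the job is handed in when it is done.

```bash
ls; mkdir -p pics; python3 - <<'E'
from workcell import bot
import cv2
s=bot.read_state();print({k:(v if not hasattr(v,'round') else v) for k,v in s.items()})
for n in ["scene","top","wrist"]:
    c=bot.read_camera(n)
    cv2.imwrite(f"pics/{n}0.png",c["pixels"][:,:,::-1])
    print(n,c["fx"],c["fy"],c["cx"],c["cy"],c["R"],c["t"])
E
```

```text
pics
{'time': 0.0, 'q': array([-1.36195533e+00,  2.64774123e-01,  1.60536576e+00,  7.20991091e-05,
        1.27366925e+00, -3.69449172e-02]), 'joint_vel': array([-0.00084371,  0.00101809, -0.00015693,  0.00048769, -0.00021052,
        0.00078845]), 'joint_torque': array([ 8.66474602e-04, -5.15110946e+01, -3.67315185e+01,  4.90043453e-05,
        1.29310833e-02,  1.72426212e-05]), 'tool_pos': array([ 0.16409353, -0.65406989,  0.25495226]), 'tcp_rot': array([-0.2583526 ,  2.09314057, -2.0884759 ]), 'wrist_force': array([ 0.24473791,  0.4021652 , -0.06428855]), 'torque': array([-0.04494515,  0.0134331 ,  0.02082224]), 'width': 1.0006997553134531}
scene 394.6160242375196 394.6160242375196 248.28704369509364 185.93958909195584 [[ 0.38577112  0.92228665  0.02383212]
 [ 0.57329955 -0.21939897 -0.78942492]
 [-0.72284733  0.31820029 -0.61338432]] [-0.23918401 -0.28944806  1.71025527]
top 465.879036459899 465.879036459899 250.25515680257791 193.27517262549148 [[-0.0208284  -0.99977161 -0.00478678]
 [-0.99067726  0.02128317 -0.13455702]
 [ 0.13462817  0.00193955 -0.99089429]] [0.03203449 0.60598097 1.15035594]
wrist 270.934922237795 270.934922237795 257.6300658785135 188.56711977675442 [[ 0.24275688 -0.97008439 -0.00231839]
 [-0.92863494 -0.23307426  0.28864084]
 [-0.28054633 -0.06791662 -0.95743464]] [-0.67382925 -0.03743146  0.38005597]
```

View pics/top0.png

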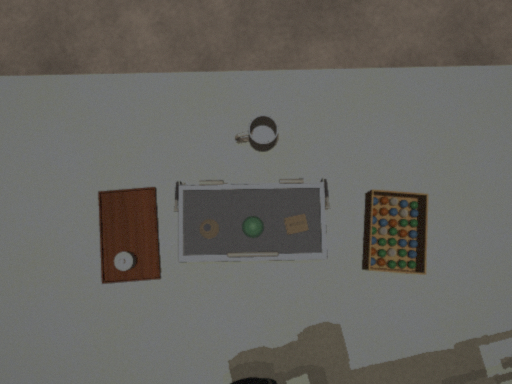

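View pics/scene0.png

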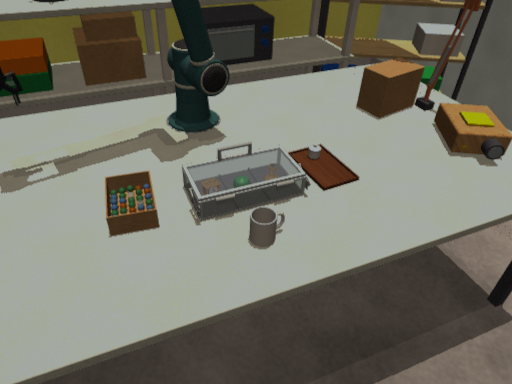

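View pics/wrist0.png

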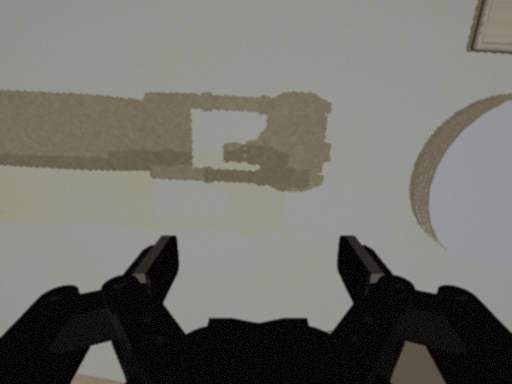

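The top view shows the case (180–326, 183–262) with its handle at about (253,254). Inside are the candlestick (208,228), paperweight (253,227) and clock (297,224). The tray is at (130,235) with the pot at (123,261), the marbles at (396,232) and the mug at (263,134). I'll zoom in to measure.

```bash
cat > h.py <<'E'
import numpy as np,cv2
from workcell import bot
def ray(c,u,v):
    R=np.array(c["R"]);t=np.array(c["t"])
    d=R.T@np.array([(u-c["cx"])/c["fx"],(v-c["cy"])/c["fy"],1.]);return -R.T@t,d
def onz(c,u,v,z):
    o,d=ray(c,u,v);return o+d*(z-o[2])/d[2]
def proj(c,X):
    p=np.array(c["R"])@np.array(X)+np.array(c["t"]);return np.array([c["fx"]*p[0]/p[2]+c["cx"],c["fy"]*p[1]/p[2]+c["cy"]])
def save(c,name,box=None,k=1,g=1.0):
    im=c["pixels"][:,:,::-1]
    if box: im=im[box[1]:box[3],box[0]:box[2]]
    im=np.clip(im.astype(float)*g,0,255).astype(np.uint8)
    im=cv2.resize(im,None,fx=k,fy=k,interpolation=cv2.INTER_CUBIC);cv2.imwrite("pics/"+name,im)
E
python3 - <<'E'
from h import *
im=cv2.imread("pics/top0.png")
def crop(b,k,n): cv2.imwrite("pics/"+n,np.clip(cv2.resize(im[b[1]:b[3],b[0]:b[2]],None,fx=k,fy=k,interpolation=cv2.INTER_CUBIC)*1.5,0,255).astype(np.uint8))
crop((170,170,340,275),4.5,"topcase.png")
crop((90,175,170,290),5,"toptray.png")
E
```

```text
(no output)
```

View pics/topcase.png

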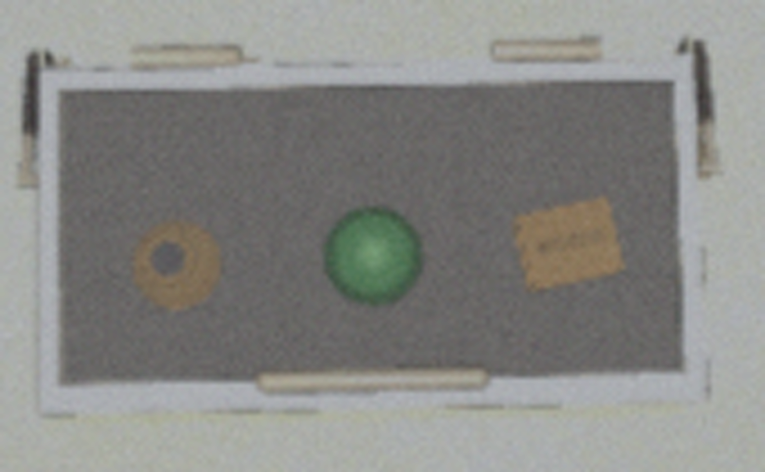

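View pics/toptray.png

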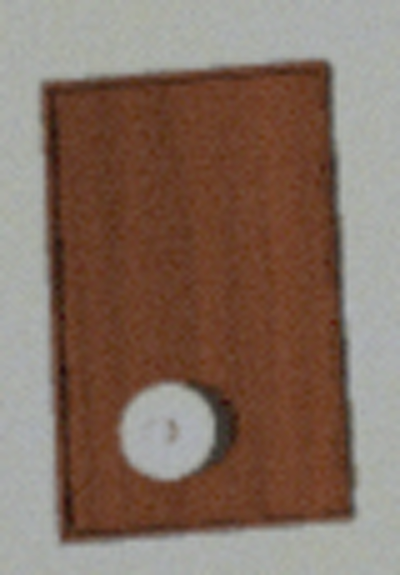

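```bash
python3 - <<'E'
from h import *
c=bot.read_camera("top")
np.set_printoptions(precision=4,suppress=True)
def T(U,V,z): return onz(c,(U+.5)/4.5-.5+170,(V+.5)/4.5-.5+170,z)
def Y(U,V,z): return onz(c,(U+.5)/5-.5+90,(V+.5)/5-.5+175,z)
a=T(258,383.5,.128);b=T(488,379,.128);print("handle",a,b,(a+b)/2,np.linalg.norm(a-b),np.degrees(np.arctan2(a[0]-b[0],a[1]-b[1])))
print("cup",T(167,258,.066),"foot",T(177,265,.013))
print("dome",T(373,256,.025))
print("clock",T(570,245,.06))
cs=[Y(46,83,.014),Y(328,62,.014),Y(352,518,.014),Y(62,541,.014)]
print("tray",cs,np.mean(cs,0))
print([np.linalg.norm(cs[i]-cs[i-1]) for i in range(4)])
print("rim pot",Y(168,430,.005+.038))
# lid corners
for U,V in [(42,413),(707,401),(690,68),(46,72)]: print("lid",T(U,V,.085))
# white mask pot
im=c["pixels"].astype(int)
m=((im.min(2)>115)).astype(np.uint8); m[:, :105]=0;m[:,150:]=0;m[:245]=0;m[:275+0]=m[:275]; m[275:]=0
n,l,s,ce=cv2.connectedComponentsWithStats(m)
for i in range(1,n):
  if s[i,4]>50: print(s[i],ce[i],onz(c,*ce[i],.043))
s=bot.read_state();print(s["tool_pos"],s["width"])
E
```

```text
handle [0.4513 0.0763 0.128 ] [ 0.4511 -0.0427  0.128 ] [0.4512 0.0168 0.128 ] 0.11897992047303603 0.08338380209184029
cup [0.5212 0.1289 0.066 ] foot [0.5205 0.1283 0.013 ]
dome [0.5225 0.0153 0.025 ]
clock [ 0.5241 -0.0939  0.06  ]
tray [array([0.6242, 0.4161, 0.014 ]), array([0.6322, 0.2682, 0.014 ]), array([0.3962, 0.2544, 0.014 ]), array([0.3877, 0.4025, 0.014 ])] [0.5101 0.3353 0.014 ]
[np.float64(0.23689633143682445), np.float64(0.14810856864780583), np.float64(0.2363435877804185), np.float64(0.14837215224950012)]
rim pot [0.4428 0.3412 0.043 ]
lid [0.4382 0.1948 0.085 ]
lid [ 0.4372 -0.1621  0.085 ]
lid [ 0.618  -0.1606  0.085 ]
lid [0.6234 0.1926 0.085 ]
[ 0.1642 -0.6543  0.2554] 1.0023510974855567
```

```bash
python3 - <<'E'
from h import *
from scipy.spatial.transform import Rotation as Ro
np.set_printoptions(precision=4,suppress=True)
s=bot.read_state();M=Ro.from_rotvec(s["tcp_rot"]).as_matrix();print(M)
print("yaw of jaw axis",np.degrees(np.arctan2(M[1,2],M[0,2])))
# case edge lines fit on top image: handle
c=bot.read_camera("top");im=c["pixels"].astype(int)
m=((im[:,:,0]-im[:,:,2]>12)&(im[:,:,0]>110)).astype(np.uint8);m[:248]=0;m[262:]=0;m[:,:215]=0;m[:,290:]=0
print(m.sum());p=np.argwhere(m)[:,::-1]
W=np.array([onz(c,u,v,.128) for u,v in p])[:,:2];print(W.mean(0));k=np.polyfit(W[:,1],W[:,0],1);print(np.degrees(np.arctan(k[0])),W[:,1].min(),W[:,1].max(), cv2.minAreaRect(W.astype(np.float32)))
E
```

```text
[[-0.9699 -0.0003  0.2433]
 [-0.2433  0.0014 -0.9699]
 [-0.0001 -1.     -0.0014]]
yaw of jaw axis -75.91620596330621
4
[0.453  0.0657]
1.1949475968885424 0.062174147945843805 0.06915848972214281 ((0.45300206542015076, 0.0656663179397583), (0.006985857617110014, 1.5366820704798556e-08), 88.80500793457031)
```

```bash
python3 -m jog '[[20,60,0,8,50],[45,120,0,16,50],[75,180,0,24,50],[105,240,0,32,50],[130,300,0,40,50],[155,360,0,48,50],[180,420,0,56,50],[200,475,0,64,50],[225,535,0,70,50],[250,595,0,76,50]]' 50; python3 - <<'E'
from h import *
c=bot.read_camera("wrist");save(c,"w1.png",g=1.4)
E
```

```text
time: 1.5
tool_pos: [0.4067, -0.0771, 0.2567]
tcp_rot: [-1.211, 1.204, -1.207]
wrist_force: [1.4, -1.0, 0.9]
width: 0.581
```

View pics/w1.png

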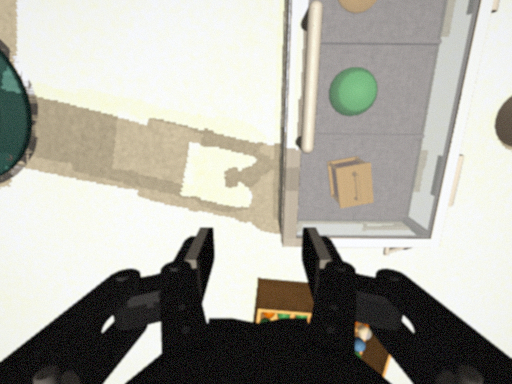

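The wrist view shows the handle bar running from about (318,10) to (309,145), with its lower post at (306,143). The paperweight is at (353,91) and the clock at (351,182). I'll localise the bar axis here.

```bash
python3 - <<'E'
from h import *
np.set_printoptions(precision=4,suppress=True)
c=bot.read_camera("wrist");im=c["pixels"].astype(int)
pts=[]
for v in range(20,140,5):
    row=im[v,290:340].sum(1);r=im[v,290:340];print(v,r[:,0].tolist()) if v in(50,100) else 0
    s=r[:,0]; 
E
```

```text
50 [177, 179, 180, 179, 179, 178, 177, 179, 180, 179, 172, 148, 129, 119, 105, 113, 136, 144, 159, 169, 177, 180, 178, 176, 171, 165, 151, 137, 117, 110, 114, 118, 116, 115, 115, 114, 116, 118, 117, 114, 113, 116, 118, 115, 118, 119, 122, 117, 118, 115]
100 [181, 180, 179, 181, 180, 179, 182, 172, 153, 129, 118, 103, 117, 133, 148, 161, 170, 180, 180, 179, 179, 170, 162, 148, 133, 122, 117, 119, 118, 118, 121, 118, 114, 119, 118, 112, 96, 78, 66, 73, 75, 72, 74, 73, 78, 79, 78, 85, 87, 86]
```

```bash
python3 - <<'E'
from h import *
np.set_printoptions(precision=4,suppress=True)
c=bot.read_camera("wrist");im=c["pixels"].astype(int)
P=[]
for v in range(5,146,3):
    r=im[v,296:330]; w=(r[:,0]-r[:,2]>18)&(r[:,0]>110)
    i=np.flatnonzero(w)
    if len(i)>5: P.append(onz(c,296+(i[0]+i[-1])/2,v,.125)[:2])
P=np.array(P);k=np.polyfit(P[:,1],P[:,0],1);print(len(P),P[::8],np.degrees(np.arctan(k[0])),np.polyval(k,.017),np.abs(P[:,0]-np.polyval(k,P[:,1])).max())
print("lower end",onz(c,307,150,.125))
for u,v in [(284,245),(435,245)]: print(onz(c,u,v,.085))
s=bot.read_state();print(s["tool_pos"],s["tcp_rot"])
# top camera again? stereo check handle centre
E
```

```text
46 [[ 0.4526  0.0768]
 [ 0.453   0.0596]
 [ 0.4509  0.0417]
 [ 0.4509  0.0229]
 [ 0.4513  0.0032]
 [ 0.4508 -0.0175]] 1.335559267315388 0.45121474164652337 0.001988427689440353
lower end [ 0.4529 -0.0373  0.125 ]
[ 0.4401 -0.1567  0.085 ]
[ 0.62   -0.1548  0.085 ]
[ 0.4069 -0.0761  0.2564] [-1.2128  1.2028 -1.2029]
```

```bash
python3 -m jog '[[15,32,-10,0,50],[30,64,-20,-1,50],[44,93,-40,-1,50],[44,93,-70,-1,50],[44,93,-95,-1,50],[44,93,-115,-1,50],[44,93,-125,-1,50],[44,93,-125,-1,50],[44,93,-125,-1,40],[44,93,-125,-1,30]]' 50; python3 - <<'E'
from h import *
c=bot.read_camera("wrist");save(c,"w2.png",g=1.4)
E
```

```text
time: 2.9
tool_pos: [0.4511, 0.0138, 0.1323]
tcp_rot: [-1.2, 1.22, -1.222]
wrist_force: [-0.1, 0.2, 0.1]
width: 0.35
```

View pics/w2.png

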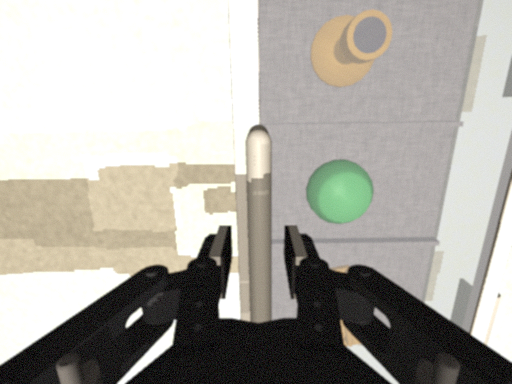

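The bar (x≈259) sits centred between the pads (232 and 287) and parallel to them. Next I'll close on it.

```bash
python3 -m jog '[[0,0,0,0,15],[0,0,0,0,5],[0,0,0,0,5],[0,0,0,0,5],[0,0,0,0,5],[0,0,0,0,5],[0,0,0,0,5],[0,0,0,0,5],[0,0,0,0,5],[0,0,0,0,5]]' 60; python3 - <<'E'
import numpy as np
# shifts of the handle along its arc from shut, mm
for a in np.radians(np.arange(0,101,5)):
    p=np.arctan2(50,172);r=np.hypot(50,172)
    print(round(np.degrees(a)),round(172-r*np.cos(p+a),1),round(r*np.sin(p+a)-50,1))
from workcell import bot
print(bot.read_state()["joint_torque"])
E
```

```text
time: 4.2
tool_pos: [0.452, 0.014, 0.1322]
tcp_rot: [-1.199, 1.218, -1.223]
wrist_force: [5.8, 0.1, -1.2]
width: 0.116
0 0.0 0.0
5 5.0 14.8
10 11.3 29.1
15 18.8 42.8
20 27.5 55.8
25 37.2 68.0
30 48.0 79.3
35 59.8 89.6
40 72.4 98.9
45 85.7 107.0
50 99.7 113.9
55 114.3 119.6
60 129.3 124.0
65 144.6 127.0
70 160.2 128.7
75 175.8 129.1
80 191.4 128.1
85 206.8 125.7
90 222.0 122.0
95 236.8 117.0
100 251.1 110.7
[ -0.10011724 -29.1997093  -29.19333816   0.03069556   1.76739391
   0.1500228 ]
```

```bash
python3 -m jog '[[2,0,6,0,5],[5,0,15,0,5],[11,0,29,0,5],[19,0,43,0,5],[27,0,56,0,5],[37,-1,68,0,5],[48,-1,79,0,5],[60,-1,90,0,5],[68,-1,95,0,5],[72,-1,99,0,5]]' 60; python3 - <<'E'
from h import *
print(bot.read_state()["wrist_force"])
c=bot.read_camera("wrist");save(c,"w3.png",g=1.4)
E
```

```text
time: 5.45
tool_pos: [0.5187, 0.0138, 0.2303]
tcp_rot: [-1.208, 1.229, -1.215]
wrist_force: [-9.2, 3.8, -0.4]
width: 0.119
[-9.21463058  3.81489241 -0.41971297]
```

View pics/w3.png

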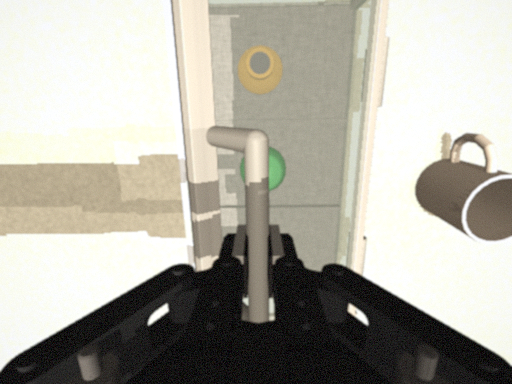

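The lid is about 40° open and still gripped, with the bar centred in the pads at (257,230). I'll carry on along the arc.

```bash
python3 -m jog '[[6,0,4,0,5],[20,0,12,0,5],[35,0,18,0,5],[50,-1,23,0,5],[65,-1,27,0,5],[80,-1,29,0,5],[93,-1,30,0,5],[105,-1,30,0,5],[117,-2,29,0,5],[126,-2,28,0,5]]' 60; python3 - <<'E'
from h import *
s=bot.read_state();print(s["tool_pos"],s["wrist_force"],s["width"])
E
```

```text
time: 6.75
tool_pos: [0.649, 0.0134, 0.261]
tcp_rot: [-1.198, 1.221, -1.218]
wrist_force: [-1.5, 7.4, 4.8]
width: 0.116
[0.64900782 0.01338031 0.26098269] [-1.45491569  7.38322675  4.83049237] 0.11628693856749053
```

```bash
python3 -m jog '[[6,1,-1,0,5],[12,1,-2,0,5],[18,1,-3,0,5],[24,1,-5,0,5],[30,1,-7,0,5],[36,1,-9,0,5],[41,1,-11,0,5],[45,1,-12,0,5],[48,1,-14,0,5],[50,1,-15,0,5]]' 60; python3 - <<'E'
from h import *
s=bot.read_state();print(s["tool_pos"],s["wrist_force"],s["width"])
c=bot.read_camera("scene");save(c,"s3.png",(150,80,360,240),3.5,1.4)
E
```

```text
time: 8.0
tool_pos: [0.6992, 0.0134, 0.2444]
tcp_rot: [-1.199, 1.22, -1.22]
wrist_force: [0.8, 5.0, 0.7]
width: 0.113
[0.69916372 0.01336211 0.24439485] [0.84082826 4.9922981  0.74013872] 0.11265499834679218
```

View pics/s3.png

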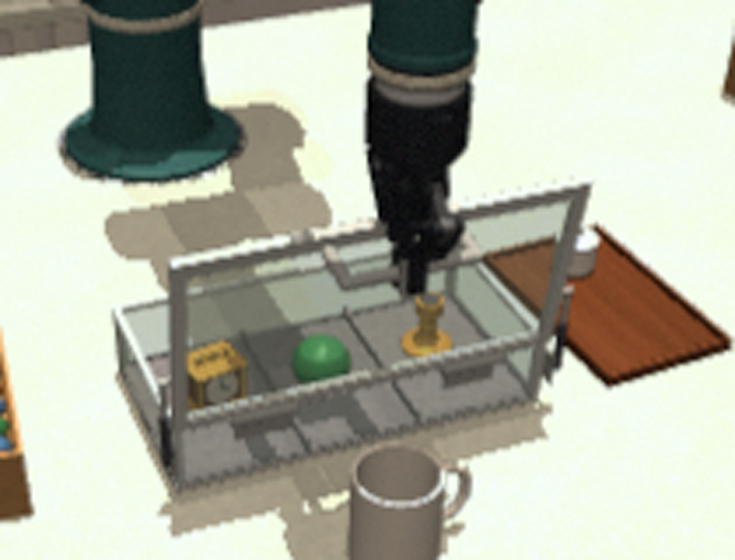

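The lid is at roughly 98.7°, so a little further to reach the stop. I'll ease it on and watch the force.

```bash
python3 -m jog '[[1,0,0,0,5],[2,0,-1,0,5],[3,0,-1,0,5],[4,0,-2,0,5],[5,0,-2,0,5],[6,0,-2,0,5],[6,0,-2,0,5],[6,0,-2,0,5],[6,0,-2,0,5],[6,0,-2,0,5]]' 60; python3 - <<'E'
from h import *
s=bot.read_state();print(s["tool_pos"],s["wrist_force"],s["width"])
E
```

```text
time: 9.3
tool_pos: [0.7031, 0.0134, 0.2426]
tcp_rot: [-1.203, 1.224, -1.218]
wrist_force: [-3.9, 5.5, 4.5]
width: 0.114
[0.70307269 0.0133801  0.24256696] [-3.90654692  5.52514165  4.45322798] 0.11392642716626436
```

At the stop: the tool shift of (251,110) mm matches 100°, and there is light counterforce. I'll release with a narrow opening and lift away.

```bash
python3 -m jog '[[0,0,0,0,15],[0,0,0,0,22],[0,0,0,0,28],[0,0,0,0,28],[0,0,8,0,28],[0,0,25,0,28],[0,0,45,0,28],[-5,10,70,0,28],[-35,30,85,10,35],[-70,50,85,20,50]]' 60; python3 - <<'E'
from h import *
s=bot.read_state();print(s["tool_pos"],s["wrist_force"],s["width"])
c=bot.read_camera("wrist");save(c,"w4.png",g=1.4)
c=bot.read_camera("scene");save(c,"s4.png",(150,80,360,240),3.5,1.4)
E
```

```text
time: 10.55
tool_pos: [0.6352, 0.0625, 0.3307]
tcp_rot: [-1.346, 0.952, -0.96]
wrist_force: [-1.0, 0.2, -0.1]
width: 0.579
[0.63524526 0.06247444 0.33066354] [-1.03725515  0.22511136 -0.09369433] 0.578566262444265
```

View pics/w4.png

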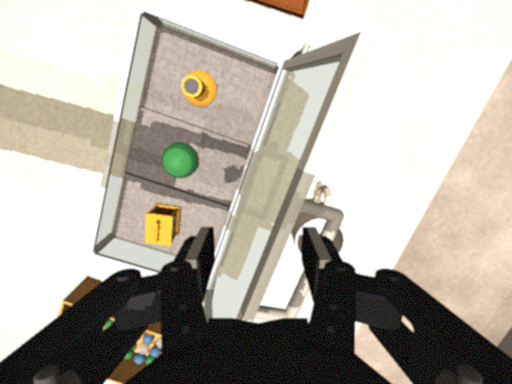

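View pics/s4.png

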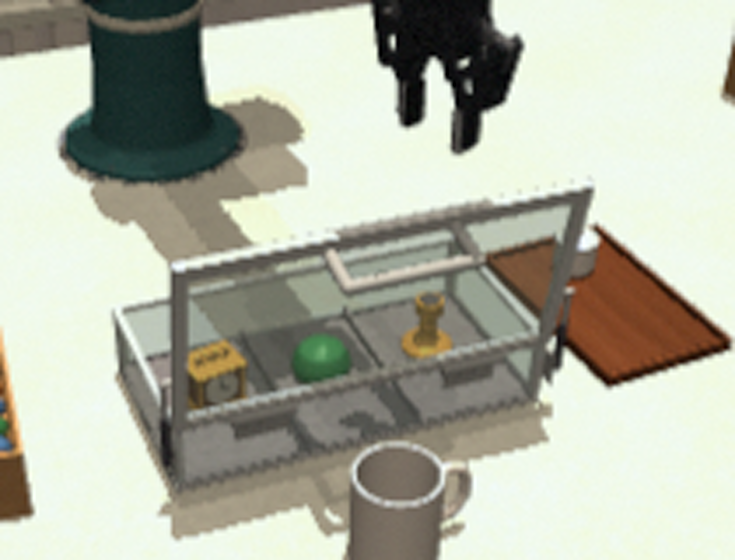

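The lid rests open, with its handle on the far side. In the wrist view the candlestick cup is at (193,86) and its foot at about (200,90).

```bash
python3 - <<'E'
from h import *
np.set_printoptions(precision=4,suppress=True)
c=bot.read_camera("wrist")
print("cup w",onz(c,193,86,.066),"foot",onz(c,200,90,.014))
t=bot.read_camera("top");save(t,"t4.png",(90,170,340,290),3,1.4)
print(bot.read_state()["q"])
E
```

```text
cup w [0.5191 0.1303 0.066 ] foot [0.5184 0.1279 0.014 ]
[ 0.0591  0.1566  1.6006 -0.0003  1.3811 -0.2736]
```

View pics/t4.png

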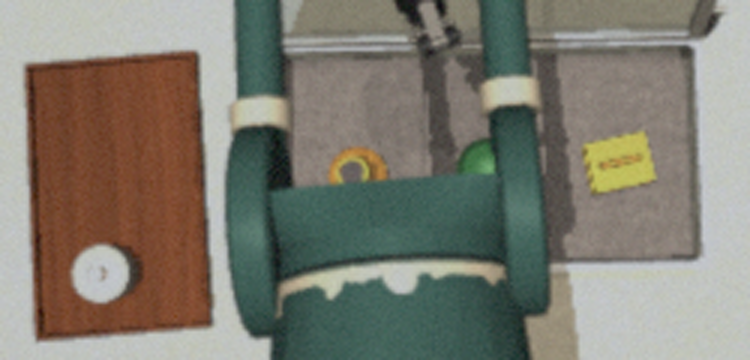

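```bash
python3 -m jog '[[-15,10,0,10,50],[-35,20,-5,20,50],[-55,32,-15,30,50],[-75,44,-35,40,50],[-92,54,-60,50,50],[-105,61,-90,60,50],[-112,65,-120,69,50],[-115,66,-145,71,50],[-115,66,-165,71,50],[-115,66,-170,71,50]]' 60; python3 - <<'E'
from h import *
from scipy.spatial.transform import Rotation as Ro
s=bot.read_state();print(s["tool_pos"],s["wrist_force"],s["width"],s["q"]);M=Ro.from_rotvec(s["tcp_rot"]).as_matrix();print(np.degrees(np.arctan2(M[1,2],M[0,2])))
c=bot.read_camera("wrist");save(c,"w5.png",g=1.4)
E
```

```text
time: 12.0
tool_pos: [0.5193, 0.1275, 0.1552]
tcp_rot: [-1.571, 0.002, 0.002]
wrist_force: [-0.4, 0.2, 0.2]
width: 0.586
[0.51931792 0.12748218 0.15516041] [-0.42235185  0.22198484  0.22859051] 0.5855499372680293 [ 1.94280698e-01  8.80011942e-02  2.00567244e+00 -2.71894751e-04
  1.05004907e+00 -1.37635195e+00]
89.99842444607094
```

View pics/w5.png

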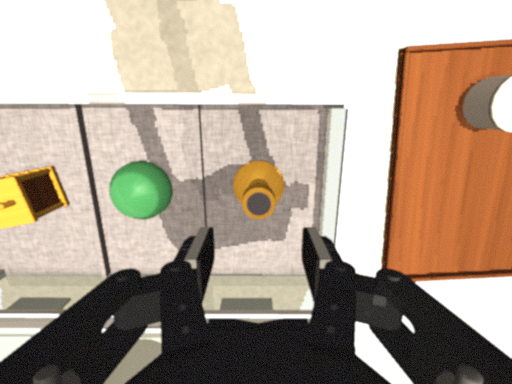

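The cup at (259,203) lies on the mid-line of the pads, which are at x≈207 and 310. I'll check its x next.

```bash
python3 - <<'E'
from h import *
np.set_printoptions(precision=4,suppress=True)
c=bot.read_camera("wrist")
print("cup",onz(c,259,203,.066),"foot",onz(c,259,184,.014), "pot rim?",onz(c,490,105,.043))
for p in [(80,120),(202,120),(107,275),(207,275)]: print("ridge",onz(c,*p,.02))
print("case wall inner +y top / outer",onz(c,345,110,.075),onz(c,0,97,.075),onz(c,340,97,.075))
s=bot.read_state();print(s["tool_pos"])
E
```

```text
cup [0.5206 0.1285 0.066 ] foot [0.5191 0.1287 0.014 ] pot rim? [0.4444 0.3163 0.043 ]
ridge [ 0.457  -0.0339  0.02  ]
ridge [0.4571 0.0769 0.02  ]
ridge [ 0.6195 -0.0353  0.02  ]
ridge [0.6195 0.0727 0.02  ]
case wall inner +y top / outer [0.4479 0.1889 0.075 ] [ 0.4392 -0.0516  0.075 ] [0.4393 0.1847 0.075 ]
[0.5199 0.1277 0.1563]
```

```bash
python3 -m jog '[[0,1,-20,0,50],[0,1,-45,0,50],[0,1,-65,0,50],[0,1,-80,0,50],[0,1,-88,0,50],[0,1,-92,0,50],[0,1,-92,0,35],[0,1,-92,0,20],[0,1,-92,0,15],[0,1,-92,0,15]]' 50; python3 -m jog '[[0,0,0,0,15],[0,0,0,0,15],[0,0,0,0,15],[0,0,3,0,15],[0,0,8,0,15],[0,0,16,0,15],[0,0,26,0,15],[0,0,40,0,15],[0,0,56,0,15],[0,0,72,0,15]]' 50
python3 - <<'E'
from h import *
s=bot.read_state();print(s["tool_pos"],s["wrist_force"],s["width"])
c=bot.read_camera("wrist");save(c,"w6.png",g=1.4)
E
```

```text
time: 13.35
tool_pos: [0.5198, 0.129, 0.065]
tcp_rot: [-1.571, -0.002, 0.0]
wrist_force: [-0.7, -1.3, 3.5]
width: 0.307
time: 14.6
tool_pos: [0.5195, 0.1291, 0.1379]
tcp_rot: [-1.571, -0.002, 0.0]
wrist_force: [0.8, 0.1, -2.4]
width: 0.304
[0.51954469 0.12907305 0.13785028] [ 0.82803522  0.11167387 -2.38095799] 0.30389596299895927
```

View pics/w6.png

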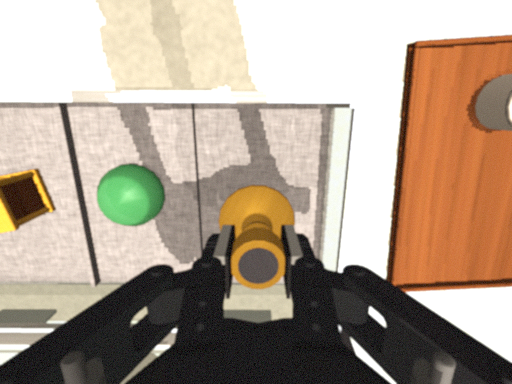

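The candlestick is held upright between the pads: the cup is at (258,262) and the extra load is 2.4 N. I'll carry it over to the tray.

```bash
python3 -m jog '[[0,0,10,0,15],[0,0,22,0,15],[0,20,25,0,15],[2,50,25,0,15],[4,85,25,0,15],[7,120,25,0,15],[10,155,25,0,15],[13,185,20,0,15],[13,203,5,0,15],[13,208,0,0,15]]' 50
python3 - <<'E'
from h import *
s=bot.read_state();print(s["tool_pos"],s["wrist_force"],s["width"])
c=bot.read_camera("wrist");save(c,"w7.png",g=1.4)
E
```

```text
time: 15.9
tool_pos: [0.5306, 0.3375, 0.1339]
tcp_rot: [-1.573, 0.0, 0.005]
wrist_force: [-0.4, -0.2, -2.8]
width: 0.309
[0.5305943  0.3375449  0.13385492] [-0.37774084 -0.17724704 -2.76719468] 0.3093626579224774
```

View pics/w7.png

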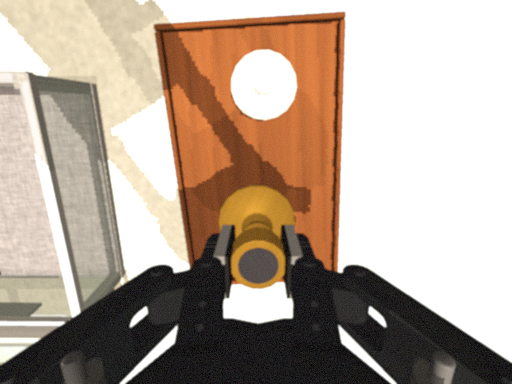

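The pot is at (264,85) and the near tray corners are at (156,27) and (344,14). The candlestick hangs over the roomier end.

```bash
python3 - <<'E'
from h import *
np.set_printoptions(precision=4,suppress=True)
c=bot.read_camera("wrist")
a=onz(c,156,27,.014);b=onz(c,344,14,.014)
print(a,b,np.linalg.norm(a-b),np.degrees(np.arctan2(-(b-a)[0],(b-a)[1])),"pot",onz(c,264,85,.047))
d=(b-a)/np.linalg.norm(b-a);n=np.array([d[1],-d[0],0]);mid=(a+b)/2;C=mid+n*.12;print("centre",C,"axis",n)
p=onz(c,264,85,.047);s_=(p-C)@n;print("pot along",s_,(p-C)@d,"target",C+n*(s_+.09))
print(bot.read_state()["tool_pos"])
E
```

```text
[0.3971 0.2575 0.014 ] [0.388 0.403 0.014] 0.14576395632367303 3.5670623415760234 pot [0.4418 0.3413 0.047 ]
centre [0.5123 0.3377 0.014 ] axis [0.9981 0.0622 0.    ]
pot along -0.07018063652922939 0.007967682925961575 target [0.5321 0.3389 0.014 ]
[0.5309 0.3365 0.1343]
```

```bash
python3 -m jog '[[1,1,-12,0,15],[1,2,-28,0,15],[1,2,-44,0,15],[1,2,-56,0,15],[1,2,-64,0,15],[1,2,-68,0,15],[1,2,-70,0,15],[1,2,-71,0,15],[1,2,-72,0,15],[1,2,-72,0,15]]' 50
python3 - <<'E'
from h import *
s=bot.read_state();print(s["tool_pos"],s["wrist_force"],s["width"])
E
```

```text
time: 17.25
tool_pos: [0.5333, 0.3391, 0.0645]
tcp_rot: [-1.571, -0.001, 0.001]
wrist_force: [0.4, 0.4, -2.8]
width: 0.31
[0.53333739 0.33905687 0.06447361] [ 0.39074828  0.42234077 -2.75303613] 0.30996530162996316
```

```bash
python3 -m jog '[[0,0,-1,0,15],[0,0,-1.5,0,15],[0,0,-2,0,15],[0,0,-2.5,0,15],[0,0,-3,0,15],[0,0,-3.5,0,15],[0,0,-4,0,15],[0,0,-4.5,0,15],[0,0,-4.5,0,15],[0,0,-4.5,0,15]]' 50
python3 - <<'E'
from h import *
s=bot.read_state();print(s["tool_pos"],s["wrist_force"],s["width"])
E
```

```text
time: 18.5
tool_pos: [0.5334, 0.339, 0.0601]
tcp_rot: [-1.571, -0.001, 0.001]
wrist_force: [-1.5, -1.0, 1.5]
width: 0.308
[0.53338593 0.33903499 0.06010429] [-1.48259306 -0.98091769  1.46059623] 0.30762807726933755
```

The vertical force changed from -2.8 to +1.5 N, so it's standing on the tray. I'll release and lift.

```bash
python3 -m jog '[[0,0,0,0,30],[0,0,0,0,40],[0,0,0,0,50],[0,0,0,0,50],[0,0,10,0,50],[0,0,30,0,50],[0,0,55,0,50],[-10,0,80,0,60],[-40,1,85,0,66],[-60,2,85,0,66]]' 50
python3 - <<'E'
from h import *
np.set_printoptions(precision=4,suppress=True)
s=bot.read_state();print(s["tool_pos"],s["wrist_force"],s["width"])
c=bot.read_camera("wrist");save(c,"w8.png",g=1.1)
c=bot.read_camera("scene");save(c,"s8.png",(190,90,400,250),3.5,1.2)
E
```

```text
time: 19.75
tool_pos: [0.4732, 0.3416, 0.1471]
tcp_rot: [-1.569, -0.003, -0.001]
wrist_force: [-0.1, 0.3, 0.4]
width: 0.773
[0.4732 0.3416 0.1471] [-0.0516  0.2855  0.4283] 0.7727595105868303
```

View pics/w8.png

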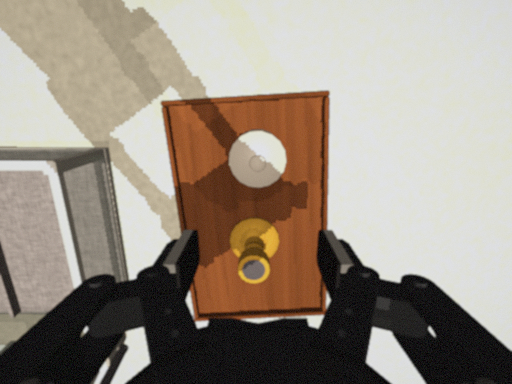

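View pics/s8.png

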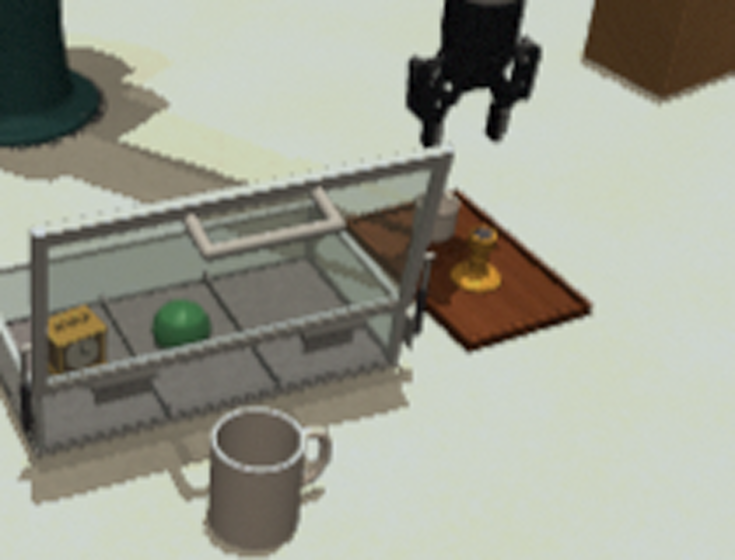

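The candlestick stands upright on the tray (cup at (254,270) in the wrist view). The pot is at (258,159), and the lid is still open.

```bash
python3 - <<'E'
from h import *
np.set_printoptions(precision=4,suppress=True)
c=bot.read_camera("wrist");im=c["pixels"].astype(int)
m=((im.min(2)>80)).astype(np.uint8);m[:,:215]=0;m[:,300:]=0;m[:120]=0;m[200:]=0
n,l,s,ce=cv2.connectedComponentsWithStats(m);i=1+s[1:,4].argmax();print(s[i],ce[i],onz(c,*ce[i],.043),"knob",onz(c,258,163,.059))
q=bot.read_state();print(q["tool_pos"])
E
```

```text
[ 230  133   58   58 2643] [258.4151 161.2543] [0.4406 0.3415 0.043 ] knob [0.4389 0.3411 0.059 ]
[0.4724 0.341  0.145 ]
```

```bash
python3 -m jog '[[-20,0,-5,0,66],[-31,0,-25,0,66],[-31,0,-50,0,66],[-31,0,-75,0,66],[-31,0,-95,0,66],[-31,0,-105,0,66],[-31,0,-110,0,66],[-31,0,-110,0,55],[-31,0,-110,0,40],[-31,0,-110,0,35]]' 40
python3 -m jog '[[0,0,0,0,35],[0,0,0,0,35],[0,0,0,0,35],[0,0,0,0,35],[0,0,2,0,35],[0,0,6,0,35],[0,0,14,0,35],[0,0,26,0,35],[0,0,40,0,35],[0,0,50,0,35]]' 40
python3 - <<'E'
from h import *
np.set_printoptions(precision=4,suppress=True)
s=bot.read_state();print(s["tool_pos"],s["wrist_force"],s["width"])
c=bot.read_camera("wrist");save(c,"w9.png",g=1.1)
c=bot.read_camera("scene");save(c,"s9.png",(240,90,390,210),5,1.2)
E
```

```text
time: 21.15
tool_pos: [0.4429, 0.3414, 0.0357]
tcp_rot: [-1.57, -0.002, -0.0]
wrist_force: [-0.5, 0.1, 2.2]
width: 0.528
time: 22.4
tool_pos: [0.4428, 0.3414, 0.0865]
tcp_rot: [-1.57, -0.002, -0.0]
wrist_force: [-0.4, 0.2, -1.9]
width: 0.533
[0.4428 0.3414 0.0865] [-0.4422  0.1782 -1.9367] 0.533335575650392
```

View pics/w9.png

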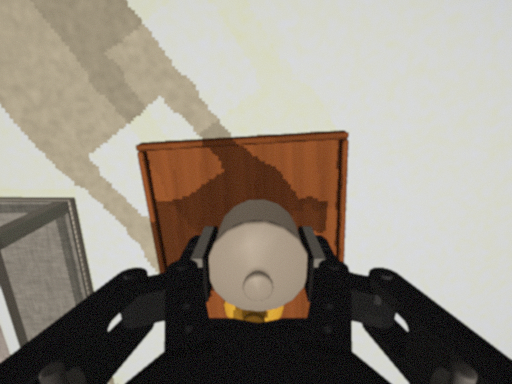

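View pics/s9.png

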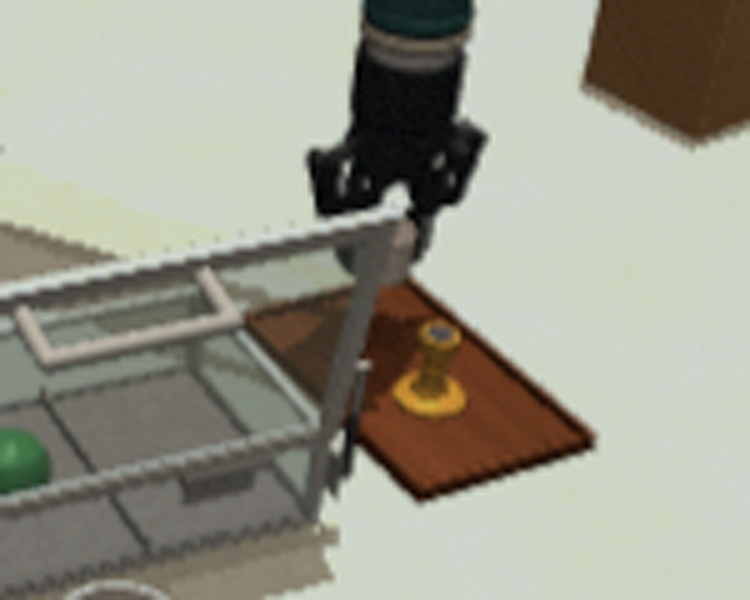

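The pot is held level (about 1.2–1.9 N of load). I'll turn the jaws back along x during the carry so the knuckles clear the end wall.

```bash
python3 -m jog '[[0,0,18,0,35],[0,-5,40,-5,35],[8,-25,58,-15,35],[18,-50,60,-25,35],[30,-80,60,-35,35],[42,-110,60,-45,35],[54,-140,60,-55,35],[66,-170,60,-65,35],[76,-195,60,-75,35],[84,-213,60,-85,35]]' 40
python3 -m jog '[[0,0,0,-5,35],[0,0,-15,-5,35],[0,0,-35,-5,35],[0,0,-50,-5,35],[0,0,-56,-5,35],[0,0,-56,-5,35],[0,0,-56,-5,35],[0,0,-56,-5,35],[0,0,-56,-5,35],[0,0,-56,-5,35]]' 40
python3 - <<'E'
from h import *
np.set_printoptions(precision=4,suppress=True)
s=bot.read_state();print(s["tool_pos"],s["wrist_force"],s["width"])
c=bot.read_camera("wrist");save(c,"w10.png",g=1.1)
E
```

```text
time: 23.75
tool_pos: [0.5266, 0.1268, 0.1455]
tcp_rot: [-1.247, 1.148, -1.149]
wrist_force: [0.7, 0.6, -1.5]
width: 0.531
time: 25.0
tool_pos: [0.5264, 0.128, 0.0891]
tcp_rot: [-1.209, 1.208, -1.208]
wrist_force: [-0.7, 0.2, -1.5]
width: 0.526
[0.5264 0.128  0.0891] [-0.6982  0.2133 -1.5434] 0.5261440901374083
```

View pics/w10.png

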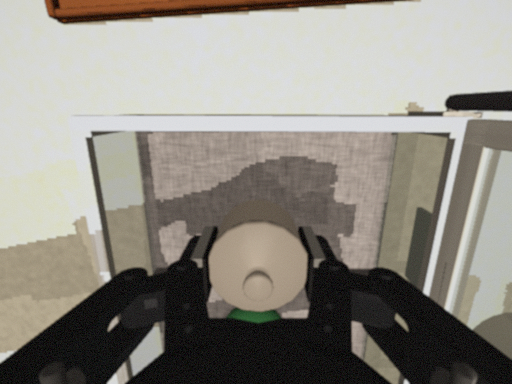

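The pot hangs over the middle of the empty compartment at (257,265), with walls clear on both sides. Lowering now.

```bash
python3 -m jog '[[0,0,-12,0,35],[0,0,-25,0,35],[0,0,-36,0,35],[0,0,-42,0,35],[0,0,-44.5,0,35],[0,0,-45.5,0,35],[0,0,-46.5,0,35],[0,0,-47,0,35],[0,0,-47.5,0,35],[0,0,-47.5,0,35]]' 40
python3 - <<'E'
from h import *
np.set_printoptions(precision=4,suppress=True)
s=bot.read_state();print(s["tool_pos"],s["wrist_force"],s["width"])
E
```

```text
time: 26.3
tool_pos: [0.5263, 0.128, 0.0414]
tcp_rot: [-1.21, 1.208, -1.208]
wrist_force: [0.5, -0.5, -0.5]
width: 0.532
[0.5263 0.128  0.0414] [ 0.5479 -0.4955 -0.4769] 0.5320575738354086
```

```bash
python3 -m jog '[[0,0,-0.5,0,35],[0,0,-1,0,35],[0,0,-1.5,0,35],[0,0,-1.5,0,35],[0,0,-1.5,0,35],[0,0,-1.5,0,35],[0,0,-1.5,0,35],[0,0,-1.5,0,35],[0,0,-1.5,0,35],[0,0,-1.5,0,35]]' 40
python3 - <<'E'
from h import *
np.set_printoptions(precision=4,suppress=True)
s=bot.read_state();print(s["tool_pos"],s["wrist_force"],s["width"])
E
```

```text
time: 27.55
tool_pos: [0.5264, 0.1281, 0.0407]
tcp_rot: [-1.21, 1.208, -1.208]
wrist_force: [-3.7, 0.0, 6.3]
width: 0.528
[0.5264 0.1281 0.0407] [-3.7324  0.0387  6.3443] 0.5275891493651048
```

Firm contact (Fz +6.3 N). I'll open and lift clear.

```bash
python3 -m jog '[[0,0,0.5,0,52],[0,0,0.5,0,58],[0,0,0.5,0,64],[0,0,0.5,0,64],[0,0,10,0,64],[0,0,30,0,64],[0,0,60,0,64],[0,0,100,0,64],[0,0,150,0,50],[0,0,200,0,30]]' 40
python3 - <<'E'
from h import *
np.set_printoptions(precision=4,suppress=True)
s=bot.read_state();print(s["tool_pos"],s["wrist_force"],s["width"])
c=bot.read_camera("wrist");save(c,"w11.png",g=1.1)
c=bot.read_camera("scene");save(c,"s11.png",(170,90,380,250),3.5,1.2)
E
```

```text
time: 28.8
tool_pos: [0.526, 0.128, 0.2419]
tcp_rot: [-1.209, 1.208, -1.208]
wrist_force: [1.2, -0.0, -1.2]
width: 0.384
[0.526  0.128  0.2419] [ 1.1561 -0.0019 -1.1504] 0.3844388855755345
```

View pics/w11.png

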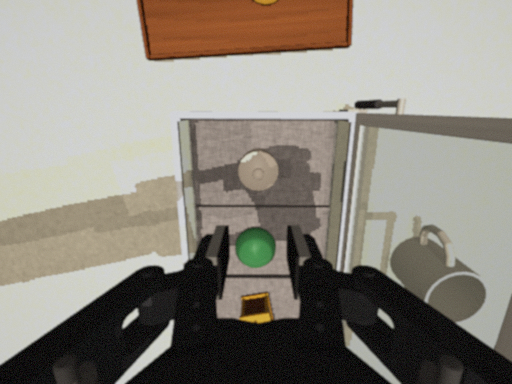

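View pics/s11.png

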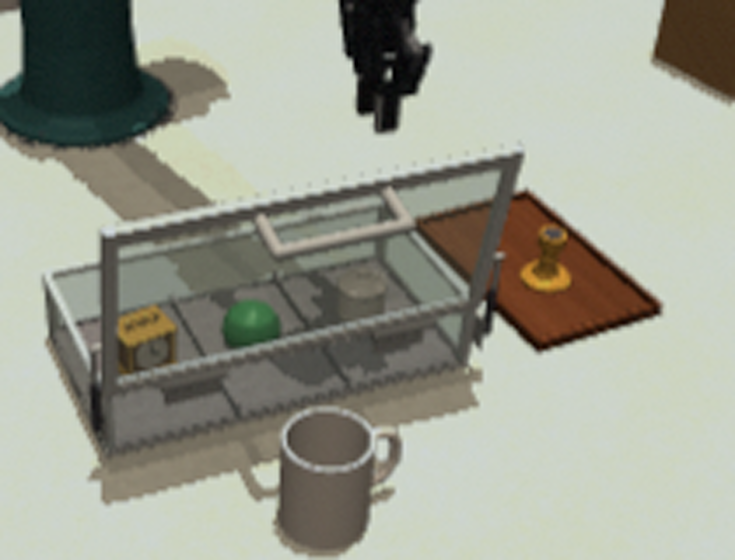

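The pot stands upright in the compartment and the candlestick stands on the tray; clock, paperweight and mug are unmoved. Next I'll go above the handle.

```bash
python3 -m jog '[[0,0,30,0,26],[0,-5,65,0,26],[10,-20,92,0,26],[45,-45,95,0,26],[90,-70,95,-1,26],[130,-95,95,-1,26],[160,-110,95,-1,26],[175,-115,95,-1,26],[177,-115,95,-1,26],[177,-115,95,-1,26]]' 60
python3 - <<'E'
from h import *
np.set_printoptions(precision=4,suppress=True)
s=bot.read_state();print(s["tool_pos"],s["wrist_force"],s["width"])
c=bot.read_camera("wrist");save(c,"w12.png",g=1.1)
E
```

```text
time: 30.15
tool_pos: [0.7025, 0.0138, 0.3348]
tcp_rot: [-1.202, 1.221, -1.22]
wrist_force: [0.0, 1.0, 0.2]
width: 0.302
[0.7025 0.0138 0.3348] [0.0299 1.0493 0.1865] 0.3019215981129682
```

View pics/w12.png

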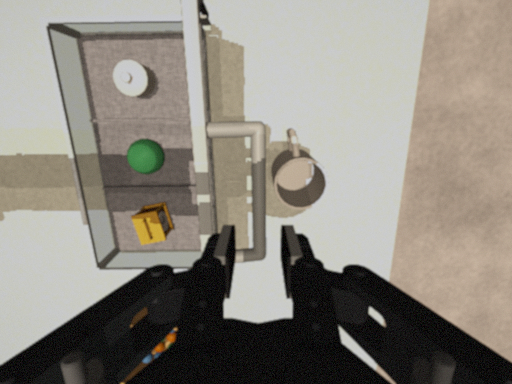

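The bar (x≈259) is centred between the pads (234/285), and the lid edge is clear at x≈205. I'll descend and grip.

```bash
python3 -m jog '[[0,0,-20,0,26],[0,0,-40,0,26],[0,0,-60,0,26],[0,0,-75,0,26],[0,0,-85,0,26],[0,0,-91,0,26],[0,0,-91,0,26],[0,0,-91,0,18],[0,0,-91,0,10],[0,0,-91,0,5]]' 60
python3 -m jog '[[0,0,0,0,5],[0,0,0,0,5],[0,0,0,0,5],[0,0,0,0,5],[0,0,0,0,5],[0,0,0,0,5],[0,0,0,0,5],[0,0,0,0,5],[0,0,0,0,5],[0,0,0,0,5]]' 60
python3 - <<'E'
from h import *
np.set_printoptions(precision=4,suppress=True)
s=bot.read_state();print(s["tool_pos"],s["wrist_force"],s["width"])
c=bot.read_camera("wrist");save(c,"w13.png",g=1.1)
E
```

```text
time: 31.45
tool_pos: [0.7031, 0.013, 0.2449]
tcp_rot: [-1.202, 1.22, -1.221]
wrist_force: [-4.0, -0.3, 5.2]
width: 0.118
time: 32.7
tool_pos: [0.7031, 0.013, 0.2449]
tcp_rot: [-1.202, 1.22, -1.221]
wrist_force: [-3.5, 0.3, 4.7]
width: 0.116
[0.7031 0.013  0.2449] [-3.5351  0.3049  4.7126] 0.11649878240700516
```

View pics/w13.png

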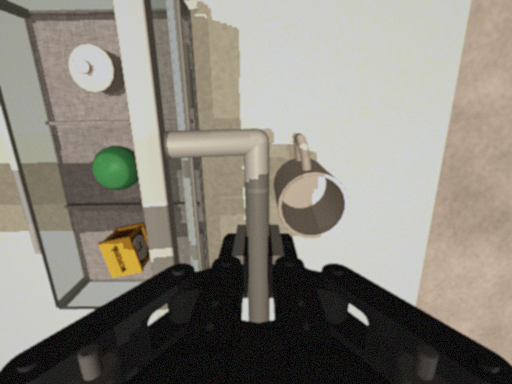

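The handle is gripped again, with the bar centred at (258,240). I'll guide the lid back along its arc.

```bash
python3 -m jog '[[-4,0,2,0,5],[-14,0,6,0,5],[-29,0,11,0,5],[-44,0,15,0,5],[-58,0,17,0,5],[-71,0,18,0,5],[-84,0,18,0,5],[-98,0,17,0,5],[-110,0,16,0,5],[-122,0,13,0,5]]' 60
python3 - <<'E'
from h import *
np.set_printoptions(precision=4,suppress=True)
s=bot.read_state();print(s["tool_pos"],s["wrist_force"],s["width"])
E
```

```text
time: 34.0
tool_pos: [0.5814, 0.0132, 0.2593]
tcp_rot: [-1.199, 1.218, -1.222]
wrist_force: [-0.6, 0.3, 7.2]
width: 0.114
[0.5814 0.0132 0.2593] [-0.6093  0.3233  7.181 ] 0.1141407763993044
```

```bash
python3 -m jog '[[-8,0,-1,0,5],[-20,0,-5,0,5],[-33,0,-11,0,5],[-46,0,-18,0,5],[-58,0,-25,0,5],[-70,0,-34,0,5],[-81,0,-44,0,5],[-91,0,-54,0,5],[-98,0,-62,0,5],[-102,0,-67,0,5]]' 60
python3 - <<'E'
from h import *
np.set_printoptions(precision=4,suppress=True)
s=bot.read_state();print(s["tool_pos"],s["wrist_force"],s["width"])
E
```

```text
time: 35.25
tool_pos: [0.4788, 0.0132, 0.189]
tcp_rot: [-1.201, 1.221, -1.221]
wrist_force: [-1.8, 4.3, -6.7]
width: 0.115
[0.4788 0.0132 0.189 ] [-1.787   4.3244 -6.687 ] 0.11510070015159096
```

```bash
python3 -m jog '[[-5,0,-7,0,5],[-10,0,-15,0,5],[-14,0,-22,0,5],[-17,0,-29,0,5],[-20,0,-36,0,5],[-23,0,-42,0,5],[-25,0,-48,0,5],[-26,0,-52,0,5],[-27,0,-55,0,5],[-27,0,-56,0,5]]' 60
python3 - <<'E'
from h import *
np.set_printoptions(precision=4,suppress=True)
s=bot.read_state();print(s["tool_pos"],s["wrist_force"],s["width"])
c=bot.read_camera("scene");save(c,"s14.png",(170,90,380,250),3.5,1.2)
E
```

```text
time: 36.5
tool_pos: [0.4522, 0.0132, 0.1358]
tcp_rot: [-1.202, 1.222, -1.22]
wrist_force: [-10.2, 5.4, 16.5]
width: 0.116
[0.4522 0.0132 0.1358] [-10.1985   5.3522  16.548 ] 0.11616649015516986
```

View pics/s14.png

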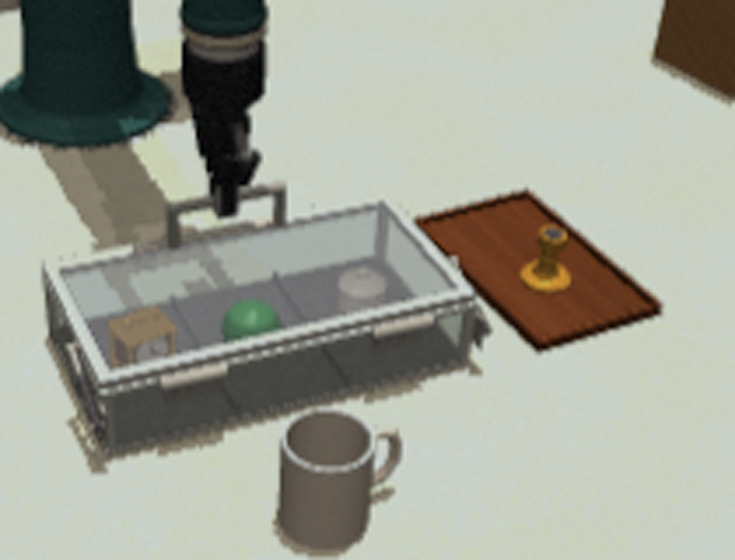

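The lid looks shut. I'll press slightly to confirm it's on its stop: the force should rise with no further travel.

```bash
python3 -m jog '[[0,0,-0.5,0,5],[0,0,-1,0,5],[0,0,-1,0,5],[0,0,-1,0,5],[0,0,-1,0,5],[0,0,-1,0,5],[0,0,-1,0,5],[0,0,-1,0,5],[0,0,-1,0,5],[0,0,-1,0,5]]' 60
python3 - <<'E'
from h import *
np.set_printoptions(precision=4,suppress=True)
s=bot.read_state();print(s["tool_pos"],s["wrist_force"],s["width"])
c=bot.read_camera("wrist");save(c,"w15.png",g=1.1)
t=bot.read_camera("top");save(t,"t15.png",(90,170,340,290),3,1.4)
E
```

```text
time: 37.8
tool_pos: [0.4523, 0.0132, 0.1358]
tcp_rot: [-1.202, 1.221, -1.22]
wrist_force: [-10.0, 5.3, 17.3]
width: 0.112
[0.4523 0.0132 0.1358] [-9.9904  5.3105 17.3245] 0.11203581711357724
```

View pics/w15.png

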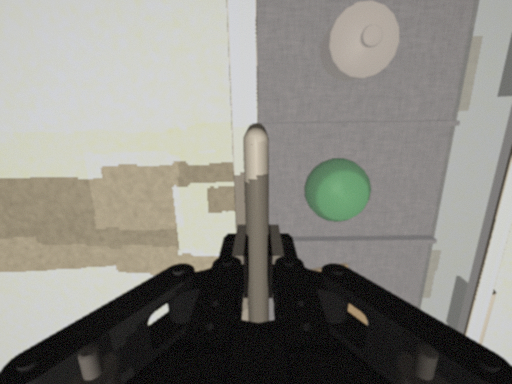

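With 1 mm more commanded, the tool stayed at z 0.1358 while pressing 17 N, so the lid is on its stop. The bar appears at (257,130), as it did when the lid was first shut. Releasing.

```bash
python3 -m jog '[[0,0,0,0,12],[0,0,0,0,20],[0,0,0,0,30],[0,0,0,0,40],[0,0,0,0,40],[0,0,12,0,40],[0,0,30,0,40],[0,0,55,0,40],[0,0,85,0,40],[0,0,115,0,40]]' 60
python3 -m jog '[[0,-40,10,0,40],[0,-90,20,0,40],[-5,-140,20,0,40],[-20,-190,20,0,40],[-40,-240,20,0,40],[-60,-290,20,0,40],[-60,-290,20,0,40],[-60,-290,20,0,40],[-60,-290,20,0,40],[-60,-290,20,0,40]]' 60
python3 - <<'E'
from h import *
np.set_printoptions(precision=4,suppress=True)
s=bot.read_state();print(s["tool_pos"],s["wrist_force"],s["width"],s["time"])
c=bot.read_camera("scene");save(c,"s16.png",(90,90,380,260),2.7,1.2)
t=bot.read_camera("top");save(t,"t16.png",(90,100,440,290),2.2,1.4)
def T(U,V,k,b,z): return onz(t,(U+.5)/k-.5+b[0],(V+.5)/k-.5+b[1],z)
E
```

```text
time: 39.15
tool_pos: [0.4523, 0.013, 0.2496]
tcp_rot: [-1.201, 1.22, -1.221]
wrist_force: [0.9, 0.1, -0.9]
width: 0.47
time: 40.4
tool_pos: [0.3928, -0.2759, 0.2679]
tcp_rot: [-1.202, 1.219, -1.219]
wrist_force: [-0.2, 0.0, 0.2]
width: 0.47
[ 0.3928 -0.2759  0.2679] [-0.1686  0.0311  0.1904] 0.4698381332068538 40.4
```

View pics/s16.png

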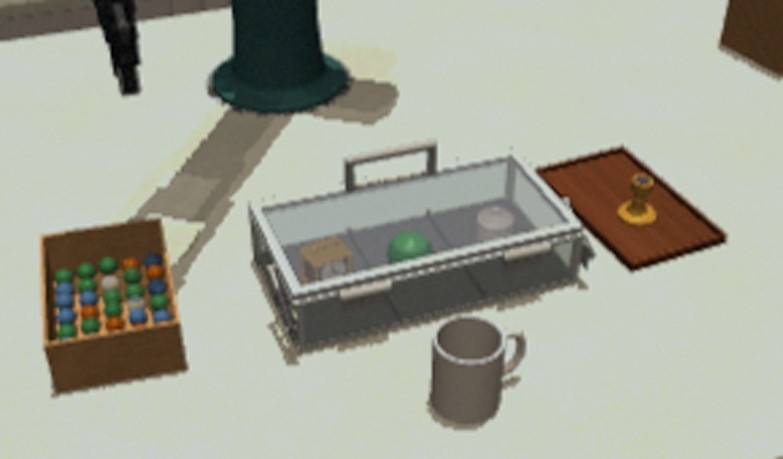

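View pics/t16.png

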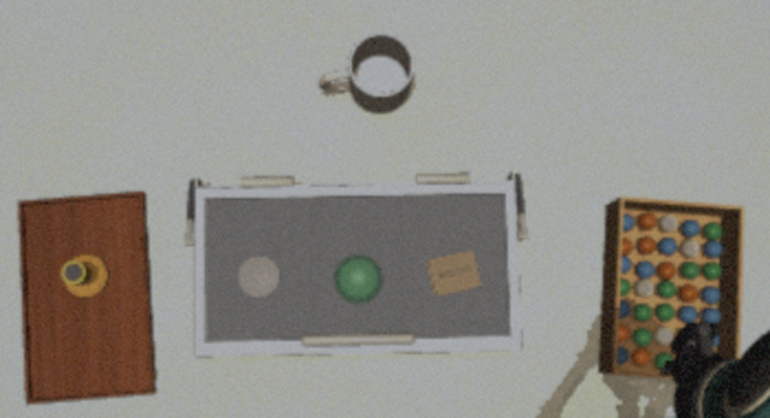

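The lid is shut, the pot is inside and the candlestick is on the tray; the marbles, mug, paperweight and clock look unchanged. I'll do a quick pixel comparison with the first picture, then hand in.

```bash
python3 - <<'E'
from h import *
t=bot.read_camera("top");a=cv2.imread("pics/top0.png")[:,:,::-1].astype(np.float32);b=t["pixels"].astype(np.float32)
for n,(x0,y0,x1,y1) in dict(handle=(222,246,285,262),dome=(238,212,268,242),clock=(280,210,315,240),mug=(230,110,285,158),lidback=(172,174,335,190)).items():
    g=lambda i:cv2.cvtColor(i[y0:y1,x0:x1].copy(),cv2.COLOR_RGB2GRAY)
    print(n,cv2.phaseCorrelate(g(a),g(b)),round(float(np.abs(a-b)[y0:y1,x0:x1].mean()),1))
print(bot.finish_job())
E
```

```text
handle ((0.07327073530731809, 0.020073797978782615), 0.9655616208910942) 3.5
dome ((0.12710801070174327, -0.36239515789223375), 0.9245763227674696) 2.9
clock ((-0.30866597082012603, 0.2887609043070416), 0.8900228734369631) 3.1
mug ((0.016672403860930274, -0.07507286416751668), 0.9797288272115919) 4.0
lidback ((-0.12933961339301447, -0.1342840171590609), 0.9994030515352885) 4.1
the job is handed in; nothing more can be done
None
```

The job is done and handed in at about 40.5 s, within the 72 s limit; no verdict was reported.

- **Opening:** I held the lid by its handle along the whole arc to its stop at about 100°, then let go, and it stayed open.
- **Candlestick:** It stands upright on the tray, about 90 mm from where the pot stood.
- **Pot:** It stands upright in the compartment the candlestick left.
- **Closing:** I gripped the handle again, eased the lid down and let go only when it was down. Commanding 1 mm further down gave about 17 N with no more travel.

**Last checks:**
- The handle and the lid's back edge are within 0.2 px of their starting place in the top view.
- The mug is within 0.1 px. The paperweight and clock are within 0.5 px (about 1 mm), which is around the noise level for these small patches.
- I checked the marble box by eye only, in the last two pictures, because the arm covered part of it in the top view.
- **Small disagreement:** at closing the tool stood about 1 mm higher than the arc predicted. I put this down to the grip sliding slightly on the bar, since the pictures show the lid fully shut.

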